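Clamp the drying-rack bar with a U-bolt

TASK

Take the U-bolt out of the wooden parking block by its orange lug, pass both legs down around the steel rack bar and through the two slotted holes of the green plate under the bar, push it fully home until its crown sits on the bar, and let go. The plate may have crept along the bar, so feel for the holes with the leg tips under a light touch; keep every push on the bar station well below 40 N. Do not disturb the unfired mug, jar and lid.

Things in the scene. Friction and masses are not known exactly. Their poses are not given: they have to be found in the camera images.
- ubolt_lug (a point): Loose steel U-bolt (0.15 to 0.3 kg) standing legs down in the block; this is the grip point of the flat orange lug on its crown. z up, x through the lug's thickness, y from leg to leg. Lug 10 (x) x 26 (y) x 40 (z) mm, from 22 mm below this point to 18 above: pinch its broad faces, closing along x. Crown underside 27 mm, crown top 19 mm, leg tips 80 mm below this point.
- ubolt_tips (a point): The U-bolt's point midway between its two rounded leg tips, at their ends, 80 mm below the lug point; same axes. Rod 8 mm thick, leg axes at y = +20 and -20 mm, 32 mm clear between the legs. Turned half round about z it is the same.
- block: Fixed wooden parking block 60 (x) x 85 (y) x 40 (z) mm, origin at the centre of its underside, z up; two pockets 10.5 x 11.5 mm, 34 mm deep, at y = +20 and -20 mm hold the U-bolt's legs at the start.
- rail: Fixed bar station: dark steel base 250 (x) x 100 (y) x 6 mm, origin at the centre of its underside, z up, x along the bar. The round steel bar, 27 mm thick and 250 mm long, has its axis at y = 0, 58.5 mm above the origin (its top at 72 mm); grey stands 22 x 50 mm, 72 mm high, hold it at x = +104 and -104 mm. With the U-bolt home its lug point is 99 mm above the origin.
- plate_mid (a point): Middle of the bar station's top face of the green plate under the bar, 45 mm above the base's underside, axes as the station's; does not move with the plate. Plate 96 (x) x 94 (y) x 6 mm. Two slots at y = +20 and -20 mm, 10 (x) x 13 (y) mm, at one common x that is not measured: anywhere from -16 to +16 mm. Tips resting astride the bar and slid along x drop in.
- keeper_top (a point): Station point 8 mm below plate_mid: height of the top of the black keeper behind the slots. Leg tips must push it down a further 18 mm; it resists with 8 to 11 N by friction and does not spring back. When the crown lands on the bar the tips are 26 mm below plate_mid and the push rises steeply. The plate itself does not yield to pushes under 40 N.
- mug: Bystander: grey unfired clay mug, 74 mm wide, 75 mm high, origin at the centre of its underside.
- jar: Bystander: grey unfired lidded clay jar, 72 mm wide, 72 mm high, origin at the centre of its underside.
- lid: Bystander: grey unfired clay lid with a knob, 68 mm wide, 40 mm high, origin at the centre of its underside.
Not all that is in view belongs to the job. Of the things like the part that bears ubolt_lug, leave any that is blue or purple; of the rest the larger one is meant.

How it is judged:
By the outcome, as a careful person would: the job done as asked, in the order asked, and still so for the second after the job is handed in, with the robot touching nothing.
It also fails if it takes over 70 s, if anything falls off the work surface, if the arm or the gripper's body presses on something with over 40 N, if the wrist force passes 120 N, or if a joint passes its speed limit or range.

ROBOT

A 7-joint arm with a two-finger parallel gripper is mounted at the origin on the work surface. World frame = base frame: x ahead of the robot, y to its left, z up, the work surface at z = 0. Lengths are in m, angles in rad, forces in N, time in s.
With the tool pointing down it reaches from about 0.425 to 0.925 m from the base axis. Payload 6.8 kg.
Tool frame: the origin (TCP) lies at the very end of the fingers, on their centre line; the grasp point (between the pads) lies 19 mm behind it; z points along the fingers, y is the line along which they close (so a half turn about z gives the same grasp; the last joint's range is limited). The gripper opens to 85 mm and grips with 20 to 120 N. Pads are 22 mm wide; open, the fingers measure 114 mm over their backs; the gripper's body (76 mm by 85 mm) begins 54 mm behind the grasp point. The pads swing forward as they close: fully open they stand 13 mm farther back than shut.
Start: joints at [1.022, 0.477, 0.022, 1.555, -0.011, 1.109, -0.083], TCP at [0.288, -0.61, 0.231] pointing down, gripper open.
Joint ranges: [-2.96, 2.96], [-0.34, 2.1], [-1.41, 1.46], [0.24, 2.44], [-1.37, 4.51], [0.17, 1.92], [-2.96, 2.96]. Speed limits (rad/s): [2.39, 2.39, 3.14, 3.14, 3.14, 3.14, 3.14].

INTERFACE

Orientations are given as a rotation vector (axis times angle).
In Python, from bench import r gives the robot as it stands.
- The arm moves only by the shell command python3 -m jog 'ROWS' [FORCE]. ROWS is JSON, a list of rows, each an object of numbers: "fingers": the finger opening in m, from 0 to 0.0854; "x", "y", "z": the shift along the tool's x, y, z in m; "rx", "ry", "rz": the turn, a rotation vector about the tool's x, y, z in degrees. In form: [{"fingers": .., "x": .., "y": .., "z": .., "rx": .., "ry": .., "rz": ..}, ...]. A call has 1 to 8 rows; each row shifts and turns the commanded pose from where the row before left it, along the tool's axes as they then stand; what a row does not reach is not made up. A row lasts 1/8 s, in which the tool goes at most 62.5 mm and 10.7 degrees, less where a joint would pass 70% of its speed; a pose out of reach is approached as far as the arm can. A call is refused whole if a number of a shift passes 0.0625 or a number of a turn 10.7, either way. A call with a gripper value outside its range is refused whole. The fingers move at their own pace and stop on an object; FORCE is the grip in N (left out, the last holds). Time passes only in rows, so rows that do not move let the fingers close. It gives the time, the measured TCP pose, the force, the opening and the grip force at its end, in the units of the state.
- r.get_obs(): the state, without advancing time (a new reading comes with each control period).
- r.grab_frame(name): name is "side" or "top" or "wrist"; returns (picture, depth): 480x640x3 uint8, red, green, blue; 480x640 float32, m along the optical axis (not along the pixel's ray), 0 where there is no reading.
- r.get_calibration(name): a dict with "mtx" (3x3 intrinsics, pixels), "extrinsics" (4x4, takes a point from camera to world coordinates). Camera axes: x right, y down, z forward; pixel columns grow to the right and rows downward; lengths in m; the calibration is good to about 2 mm. The wrist camera is an equidistant fisheye: a pixel r from the principal point sees the ray r / f radians off the axis. A picture is of the moment at which its call begins: read the wrist's pose just before it. get_calibration takes no time and is no camera call; for the wrist camera it gives the pose at the moment of the call.
- r.hand_in(): hands the job in; it is judged then, once.
Trained networks look in the newest picture that a camera, given by its name, has taken for a name from the list of things; names that differ only in an ending like _2 or _b are one class to them, and where a whole thing is asked for, a point or a joint stands for the part that bears it (a point fixed in the world has none). Each returns a list of dicts, best first, with "score" (0 to 1); they miss things now and then, are a little off and sometimes report something else, mostly with a low value. They report only what shows in the picture. A call takes as long as a camera call. They do not tell look-alikes from the thing itself.
- r.search_frame(target, camera): "xyz" ([x, y, z] in m, in world coordinates, good to about 4 mm: the middle of the surface that is visible of it).
- r.landmark_of(target, camera): "xyz" ([x, y, z] in m, in world coordinates, good to about 4 mm: a listed point, or the origin of a listed thing).
The state is a dict: "clock": time; "joints": joint angles; "qvel": joint speeds; "tau": joint torques, N m; "tcp_pos": TCP position; "orientation": TCP orientation; "contact_force": force on the tool from outside, world axes, zero at the start; "moment": the same for the moment, N m; "grip_width": finger opening in m; "gripper_force": force on a finger pad.
Only numpy, scipy, OpenCV 4.12 (cv2) and the standard library are available. Lean on these libraries where they do the work, as an engineer would, in place of code of your own. Each camera call takes 0.05 s, during which the arm holds its last target. There are 200 camera calls.

## Working session

There is one attempt and no reset: what is moved stays moved. The work goes in short steps, Python scripts to look and compute and a shell command to move; the robot and the scene stay as the last step left them, time stands still between calls to the robot, and variables do not carry over. Pictures are saved under pics/ and viewed, at most 10 in all, crops included, and the job is handed in when it is done.

```bash
ls; mkdir -p pics
python3 - <<'E'
from bench import r
import cv2,numpy as np
o=r.get_obs();print({k:np.round(v,3).tolist() for k,v in o.items()})
for c in ["side","top"]:
    p,d=r.grab_frame(c);cv2.imwrite(f"pics/{c}0.png",p[:,:,::-1]);np.save(f"pics/{c}0.npy",d)
    k=r.get_calibration(c);print(c,np.round(k["mtx"],1).tolist(),np.round(k["extrinsics"],3).tolist())
    for t in ["ubolt_lug","block","rail","plate_mid","mug","jar","lid"]:
        print(t,[(round(x["score"],2),np.round(x["xyz"],3).tolist()) for x in r.landmark_of(t,c)][:4])
E
```

```text
pics
{'clock': 0.0, 'joints': [1.022, 0.478, 0.022, 1.556, -0.012, 1.109, -0.083], 'qvel': [-0.001, -0.001, 0.001, 0.001, -0.001, 0.001, 0.001], 'tau': [0.0, -59.645, 1.608, -28.119, 0.012, 0.009, 0.0], 'tcp_pos': [0.288, -0.61, 0.23], 'orientation': [-3.064, -0.686, 0.001], 'contact_force': [-0.113, 1.354, -0.552], 'moment': [-0.042, 0.027, 0.013], 'gripper_force': 0.0, 'grip_width': 0.085}
side [[505.3, 0.0, 325.4], [0.0, 505.3, 238.6], [0.0, 0.0, 1.0]] [[-0.989, -0.095, 0.11, 0.488], [-0.145, 0.652, -0.745, 0.597], [-0.001, -0.753, -0.658, 0.588], [0.0, 0.0, 0.0, 1.0]]
ubolt_lug [(0.88, [0.627, 0.169, 0.057]), (0.84, [0.54, 0.182, 0.084]), (0.66, [0.509, 0.278, 0.052])]
block [(0.85, [0.536, 0.185, -0.002]), (0.23, [0.658, -0.008, -0.002])]
rail [(0.59, [0.551, -0.206, -0.001])]
plate_mid [(0.56, [0.544, -0.207, 0.049])]
mug [(0.83, [0.658, -0.008, -0.001])]
jar [(0.87, [0.435, 0.003, 0.001]), (0.47, [0.553, -0.206, -0.0])]
lid [(0.75, [0.568, 0.002, 0.002])]
top [[521.8, 0.0, 320.4], [0.0, 521.8, 242.0], [0.0, 0.0, 1.0]] [[-0.022, -0.979, 0.203, 0.384], [-1.0, 0.022, -0.004, 0.034], [-0.0, -0.203, -0.979, 0.868], [0.0, 0.0, 0.0, 1.0]]
ubolt_lug [(0.7, [0.445, 0.208, 0.086]), (0.65, [0.632, 0.168, 0.055]), (0.64, [0.535, 0.184, 0.088]), (0.47, [0.508, 0.275, 0.052])]
block [(0.74, [0.542, 0.181, -0.003])]
rail [(0.92, [0.549, -0.205, 0.0])]
plate_mid [(0.57, [0.552, -0.209, 0.047])]
mug [(0.65, [0.658, -0.01, 0.0])]
jar [(0.9, [0.436, 0.004, 0.002]), (0.69, [0.537, 0.183, 0.01]), (0.49, [0.571, 0.008, -0.0])]
lid [(0.73, [0.568, 0.002, -0.001])]
```

View pics/top0.png

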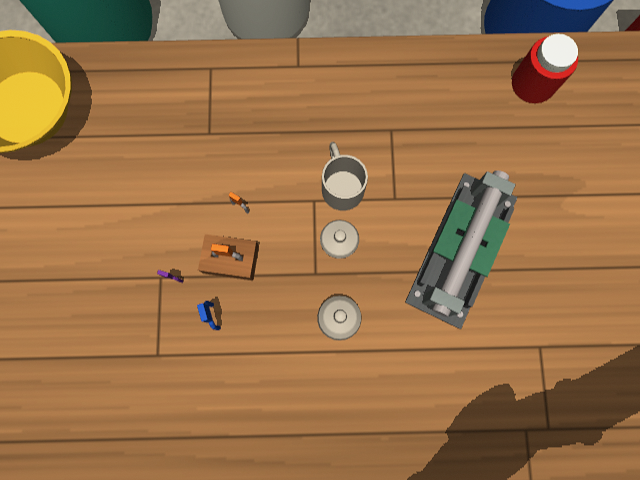

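View pics/side0.png

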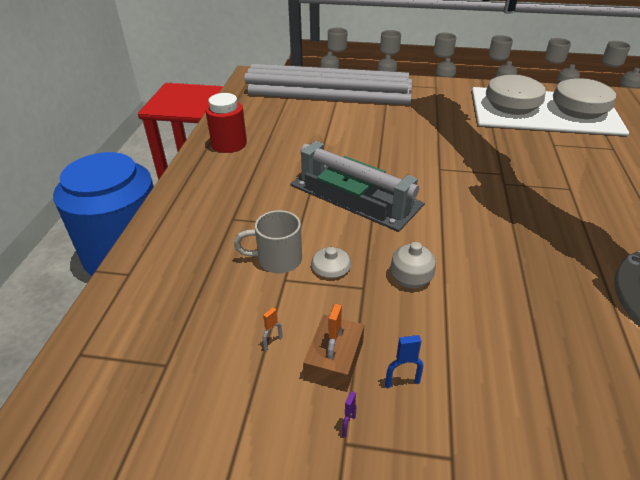

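The top view shows the bar station at (465,250) and the mug, lid and jar at (344,180), (340,238) and (340,317). Candidates for the U-bolt, in top-view pixels (side view in brackets):
- Orange in block: (222,248) [335,320]
- Small loose orange: (238,200) [270,320]
- Blue: (208,313) [405,360]
- Purple: (170,275) [349,410]

I choose the larger orange one, standing in the block, and check it in a crop.

```bash
cat > h.py <<'E'
import numpy as np,cv2
from bench import r
def pts(cam,d,mask):
    k=r.get_calibration(cam);K,T=k["mtx"],k["extrinsics"]
    v,u=np.nonzero(mask&(d>0));z=d[v,u]
    P=np.c_[(u-K[0,2])/K[0,0]*z,(v-K[1,2])/K[1,1]*z,z]
    return P@T[:3,:3].T+T[:3,3],u,v
def hsv(p):return cv2.cvtColor(p,cv2.COLOR_RGB2HSV).astype(int)
E
python3 - <<'E'
from h import *
out=[]
for c,(x0,y0,x1,y1) in {"side":(240,280,400,400),"top":(150,190,310,310)}.items():
    p=cv2.imread(f"pics/{c}0.png")[:,:,::-1].copy();d=np.load(f"pics/{c}0.npy");H=hsv(p)
    out.append(cv2.resize(p[y0:y1,x0:x1],None,fx=2.5,fy=2.5,interpolation=cv2.INTER_CUBIC))
    m=(H[...,0]<14)&(H[...,1]>200)&(H[...,2]>150)
    n,l,s,ce=cv2.connectedComponentsWithStats(m.astype(np.uint8))
    for i in range(1,n):
        if s[i,4]<15 or ce[i][1]<180:continue
        P,_,_=pts(c,d,l==i);print(c,"orange",s[i],"min",P.min(0).round(3),"max",P.max(0).round(3),"med",np.median(P,0).round(3))
        t=P[P[:,2]>P[:,2].max()-.006];q,_=cv2.PCACompute(t[:,:2].astype(np.float32),None);q=q.mean(0);w=np.linalg.eigh(np.cov(t[:,:2].T));print("  top mean",t.mean(0).round(4),"axis deg",np.degrees(np.arctan2(w[1][1,1],w[1][0,1])).round(1),"sd",np.sqrt(w[0]).round(4))
    # all points
    P,u,v=pts(c,d,np.ones_like(d,bool))
    # bar: grey points above .05 near rail
    hh=H[v,u];near=np.hypot(P[:,0]-.55,P[:,1]+.206)<.14
    b=P[near&(P[:,2]>.066)&(P[:,2]<.085)];w=np.linalg.eigh(np.cov(b[:,:2].T));print(c,"bar",len(b),b.mean(0).round(4),"axis",np.degrees(np.arctan2(w[1][1,1],w[1][0,1])).round(2),"zmax",np.percentile(b[:,2],99).round(4))
    g=near&(hh[:,0]>55)&(hh[:,0]<95)&(hh[:,1]>60);G=P[g];print(" green",len(G),np.median(G,0).round(4))
    bl=P[(np.abs(P[:,0]-.537)<.06)&(np.abs(P[:,1]-.183)<.07)&(np.abs(P[:,2]-.04)<.004)&(hh[:,0]<20)]
    (cc,sz,an)=cv2.minAreaRect(bl[:,:2].astype(np.float32));print(" block",np.round(cc,4),np.round(sz,4),round(an,1),"z",np.median(bl[:,2]).round(4))
cv2.imwrite("pics/crop.png",np.hstack(out)[:,:,::-1])
E
```

```text
side orange [330 305  11  15  97] min [0.532 0.173 0.1  ] max [0.542 0.196 0.105] med [0.537 0.184 0.102]
  top mean [0.5371 0.1842 0.1024] axis deg 80.7 sd [0.0027 0.0069]
side orange [264 308  12   9  40] min [0.621 0.161 0.067] max [0.633 0.177 0.071] med [0.627 0.169 0.069]
  top mean [0.6267 0.1691 0.0689] axis deg 57.4 sd [0.0021 0.0051]
side bar 1052 [ 0.5398 -0.1994  0.0694] axis 152.77 zmax 0.0724
 green 860 [ 0.5655 -0.1874  0.0434]
 block [0.5374 0.1829] [0.0881 0.0607] 80.4 z 0.0387
top orange [231 196   9   5  16] min [0.62  0.159 0.002] max [0.646 0.172 0.073] med [0.624 0.165 0.07 ]
  top mean [0.6237 0.1643 0.0703] axis deg 71.8 sd [0.002  0.0041]
top orange [211 245  18   8  38] min [0.531 0.17  0.039] max [0.555 0.195 0.107] med [0.535 0.182 0.103]
  top mean [0.5356 0.1806 0.1032] axis deg 88.1 sd [0.0035 0.0081]
top bar 2625 [ 0.5428 -0.2051  0.0706] axis 152.69 zmax 0.0746
 green 2363 [ 0.5575 -0.21    0.0447]
 block [0.537  0.1823] [0.0855 0.0606] 80.4 z 0.0395
```

View pics/crop.png

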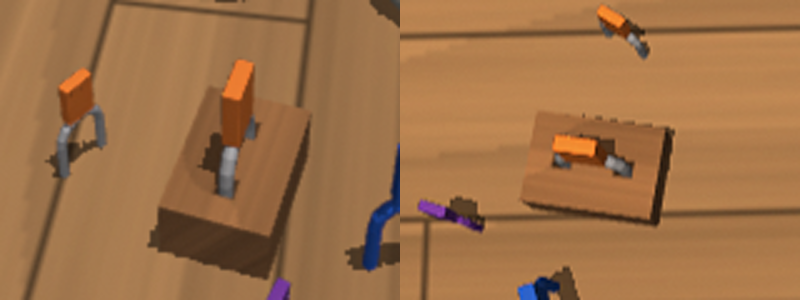

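The crop confirms it: the larger orange lug stands legs-down in the block (left half, lug at (237,100)), and the small look-alike lies at (77,100). Its lug top is at z≈0.103, so the lug point is at z≈0.085, which matches the text. Next I refine the station from depth and plan the first move over it.

```bash
cat >> h.py <<'E'
from scipy.spatial.transform import Rotation as R
def plan(tgt,yaw,n):
    """rows to bring TCP to tgt, tool y at world yaw deg (mod 180), tool vertical, n rows"""
    o=r.get_obs();p=np.array(o["tcp_pos"]);M=R.from_rotvec(o["orientation"]).as_matrix()
    cy=np.degrees(np.arctan2(M[1,1],M[0,1]));dy=(yaw-cy+90)%180-90
    d=(np.array(tgt)-p)/n
    print("tcp",p.round(4),"yaw_y",cy.round(2),"tilt",np.round(M[:2,2],4),"turn",round(dy,2))
    for i in range(n):
        W=R.from_euler('z',dy*i/n,degrees=True).as_matrix()@M
        s=W.T@d;print({"x":round(s[0],4),"y":round(s[1],4),"z":round(s[2],4),"rz":round(-dy/n,2)})
E
python3 - <<'E'
from h import *
from scipy.optimize import least_squares
a=np.radians(-27.3);ux=np.array([np.cos(a),np.sin(a)]);uy=np.array([-ux[1],ux[0]]);c0=np.array([.55,-.206])
for c in ["side","top"]:
    p=cv2.imread(f"pics/{c}0.png")[:,:,::-1].copy();d=np.load(f"pics/{c}0.npy");H=hsv(p)
    P,u,v=pts(c,d,np.ones_like(d,bool));hh=H[v,u]
    X=(P[:,:2]-c0)@ux;Y=(P[:,:2]-c0)@uy
    m=(abs(X)<.085)&(abs(Y)<.02)&(P[:,2]>.055)&(P[:,2]<.08)
    f=lambda q:np.hypot(Y[m]-q[0]-q[2]*X[m],P[m,2]-q[1])-.0135
    s=least_squares(f,[0,.0585,0],loss='soft_l1',f_scale=.002).x;print(c,"bar y,z,tilt",s.round(4),np.degrees(s[2]).round(2),m.sum())
    m=(abs(Y)<.03)&(P[:,2]>.066)&(P[:,2]<.08)&(abs(X)<.16);print(" x ends",np.percentile(X[m],[.3,99.7]).round(4))
    m=(abs(X)<.16)&(abs(Y)<.08)&(P[:,2]>.003)&(P[:,2]<.010);
    print(" base",[np.round(t,4) for t in cv2.minAreaRect(np.c_[X,Y][m].astype(np.float32))])
    g=(abs(X)<.1)&(abs(Y)<.07)&(hh[:,0]>55)&(hh[:,0]<95)&(hh[:,1]>60)
    print(" green x",np.percentile(X[g],[1,99]).round(4),"y",np.percentile(Y[g],[1,99]).round(4),"z",np.median(P[g,2]).round(4))
k=r.get_calibration("wrist");print(k["mtx"].round(1).tolist(),k["extrinsics"].round(3).tolist())
plan([.52,-.19,.24],-27.3,8)
E
```

```text
side bar y,z,tilt [-0.0027  0.0568 -0.0013] -0.08 1003
 x ends [-0.1271  0.1207]
 base [array([-0.0022, -0.0002]), array([0.2526, 0.1016]), np.float64(0.8797)]
 green x [-0.0385  0.0575] y [-0.0479  0.0462] z 0.0434
top bar y,z,tilt [-0.0032  0.0581 -0.0009] -0.05 1806
 x ends [-0.1267  0.1217]
 base [array([-0.0012, -0.0011]), array([0.1558, 0.3175]), np.float64(89.996)]
 green x [-0.0379  0.0593] y [-0.0488  0.0437] z 0.0447
[[371.6, 0.0, 317.7], [0.0, 371.6, 242.6], [0.0, 0.0, 1.0]] [[0.427, -0.87, -0.246, 0.351], [-0.904, -0.41, -0.117, -0.58], [0.001, 0.272, -0.962, 0.374], [0.0, 0.0, 0.0, 1.0]]
tcp [ 0.288  -0.6105  0.2313] yaw_y -64.75 tilt [0. 0.] turn 37.45
{'x': np.float64(0.0487), 'y': np.float64(-0.0352), 'z': np.float64(-0.0011), 'rz': np.float64(-4.68)}
{'x': np.float64(0.0514), 'y': np.float64(-0.0311), 'z': np.float64(-0.0011), 'rz': np.float64(-4.68)}
{'x': np.float64(0.0537), 'y': np.float64(-0.0268), 'z': np.float64(-0.0011), 'rz': np.float64(-4.68)}
{'x': np.float64(0.0557), 'y': np.float64(-0.0223), 'z': np.float64(-0.0011), 'rz': np.float64(-4.68)}
{'x': np.float64(0.0574), 'y': np.float64(-0.0177), 'z': np.float64(-0.0011), 'rz': np.float64(-4.68)}
{'x': np.float64(0.0586), 'y': np.float64(-0.0129), 'z': np.float64(-0.0011), 'rz': np.float64(-4.68)}
{'x': np.float64(0.0595), 'y': np.float64(-0.0081), 'z': np.float64(-0.0011), 'rz': np.float64(-4.68)}
{'x': np.float64(0.0599), 'y': np.float64(-0.0032), 'z': np.float64(-0.0011), 'rz': np.float64(-4.68)}
```

```bash
python3 -m jog '[{"x":0.049,"y":-0.035,"z":-0.001,"rz":-4.7},{"x":0.051,"y":-0.031,"z":-0.001,"rz":-4.7},{"x":0.054,"y":-0.027,"z":-0.001,"rz":-4.7},{"x":0.056,"y":-0.022,"z":-0.001,"rz":-4.7},{"x":0.057,"y":-0.018,"z":-0.001,"rz":-4.7},{"x":0.059,"y":-0.013,"z":-0.001,"rz":-4.7},{"x":0.059,"y":-0.008,"z":-0.001,"rz":-4.7},{"x":0.06,"y":-0.003,"z":-0.001,"rz":-4.7}]'; python3 -m jog '[{"z":0},{"z":0}]'
cat >> h.py <<'E'
def undist(p,k,f=300,sz=(640,480)):
    # fisheye -> pinhole picture of focal f
    return cv2.fisheye.undistortImage(p,k["mtx"],np.zeros(4),Knew=np.array([[f,0,sz[0]/2],[0,f,sz[1]/2],[0,0,1.]]),new_size=sz)
def wpts(k,d):
    K,T=k["mtx"],k["extrinsics"];v,u=np.indices(d.shape)
    dx,dy=(u-K[0,2])/K[0,0],(v-K[1,2])/K[1,1];th=np.hypot(dx,dy)+1e-9;s=np.tan(np.minimum(th,1.4))/th
    P=np.stack([dx*s*d,dy*s*d,d],-1);return P@T[:3,:3].T+T[:3,3]
E
python3 - <<'E'
from h import *
from scipy.optimize import least_squares
k=r.get_calibration("wrist");p,d=r.grab_frame("wrist");o=r.get_obs();print(o["clock"],o["tcp_pos"],k["extrinsics"].round(3).tolist())
cv2.imwrite("pics/w1.png",p[:,:,::-1]);np.save("pics/w1.npy",d)
P=wpts(k,d).reshape(-1,3);hh=hsv(p).reshape(-1,3);ok=d.ravel()>0
a=np.radians(-27.3);ux=np.array([np.cos(a),np.sin(a)]);uy=np.array([-ux[1],ux[0]]);c0=np.array([.55,-.206])
X=(P[:,:2]-c0)@ux;Y=(P[:,:2]-c0)@uy;Z=P[:,2]
m=ok&(abs(X)<.085)&(abs(Y)<.02)&(Z>.055)&(Z<.08);print("bar n",m.sum())
if m.sum()>50:
    s=least_squares(lambda q:np.hypot(Y[m]-q[0]-q[2]*X[m],Z[m]-q[1])-.0135,[0,.0585,0],loss='soft_l1',f_scale=.002).x;print("bar",s.round(4))
m=ok&(abs(Y)<.03)&(Z>.066)&(Z<.08)&(abs(X)<.16);print(" x ends",np.percentile(X[m],[.3,99.7]).round(4))
g=ok&(abs(X)<.1)&(abs(Y)<.07)&(hh[:,0]>55)&(hh[:,0]<95)&(hh[:,1]>60)
print(" green x",np.percentile(X[g],[1,99]).round(4),"y",np.percentile(Y[g],[1,99]).round(4),"z",np.median(Z[g]).round(4))
h=ok&(abs(X)<.05)&(abs(abs(Y+.002)-.021)<.006)&(Z<.041)
for sgn in (1,-1):
    q=h&(sgn*(Y+.002)>0);print(" deep side",sgn,q.sum(),X[q].mean().round(4) if q.sum() else None,np.percentile(X[q],[5,95]).round(4) if q.sum() else None)
E
```

```text
0.85 [ 0.28801393 -0.61049977  0.23133351] [[0.427, -0.87, -0.246, 0.351], [-0.904, -0.41, -0.117, -0.58], [0.001, 0.272, -0.962, 0.374], [0.0, 0.0, 0.0, 1.0]]
bar n 0validation failed for argument at $[0]...
validation failed for argument at $[0]...
Traceback (most recent call last):
IndexError: index -1 is out of bounds for axis 0 with size 0
```

View pics/w1.png

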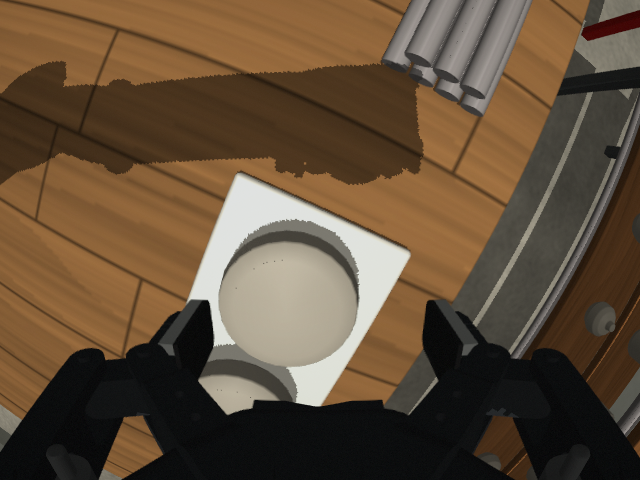

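The move was refused because every row needs all seven keys. The picture only shows the bowls at the start pose, around (288,300). I retype the rows in full.

```bash
python3 -m jog '[{"fingers":0.085,"x":0.049,"y":-0.035,"z":-0.001,"rx":0,"ry":0,"rz":-4.7},{"fingers":0.085,"x":0.051,"y":-0.031,"z":-0.001,"rx":0,"ry":0,"rz":-4.7},{"fingers":0.085,"x":0.054,"y":-0.027,"z":-0.001,"rx":0,"ry":0,"rz":-4.7},{"fingers":0.085,"x":0.056,"y":-0.022,"z":-0.001,"rx":0,"ry":0,"rz":-4.7},{"fingers":0.085,"x":0.057,"y":-0.018,"z":-0.001,"rx":0,"ry":0,"rz":-4.7},{"fingers":0.085,"x":0.059,"y":-0.013,"z":-0.001,"rx":0,"ry":0,"rz":-4.7},{"fingers":0.085,"x":0.059,"y":-0.008,"z":-0.001,"rx":0,"ry":0,"rz":-4.7},{"fingers":0.085,"x":0.06,"y":-0.003,"z":-0.001,"rx":0,"ry":0,"rz":-4.7}]' && python3 -m jog '[{"fingers":0.085,"x":0,"y":0,"z":0,"rx":0,"ry":0,"rz":0},{"fingers":0.085,"x":0,"y":0,"z":0,"rx":0,"ry":0,"rz":0}]'
python3 - <<'E'
from h import *
k=r.get_calibration("wrist");p,d=r.grab_frame("wrist");o=r.get_obs();print(o["clock"],np.round(o["tcp_pos"],4))
cv2.imwrite("pics/w2.png",p[:,:,::-1]);np.save("pics/w2.npy",d);np.savez("pics/w2k.npz",**{q:np.array(k[q]) for q in ("mtx","extrinsics")})
E
```

```text
clock: 1.85
tcp_pos: [0.5207, -0.1884, 0.2397]
orientation: [2.678, 1.641, 0.001]
contact_force: [0.3, -0.4, 0.6]
grip_width: 0.085
gripper_force: 0.0
clock: 2.1
tcp_pos: [0.5196, -0.1905, 0.2393]
orientation: [2.681, 1.637, -0.001]
contact_force: [-0.0, -0.6, -0.2]
grip_width: 0.0848
gripper_force: 0.0
2.15 [ 0.5192 -0.1914  0.2392]
```

View pics/w2.png

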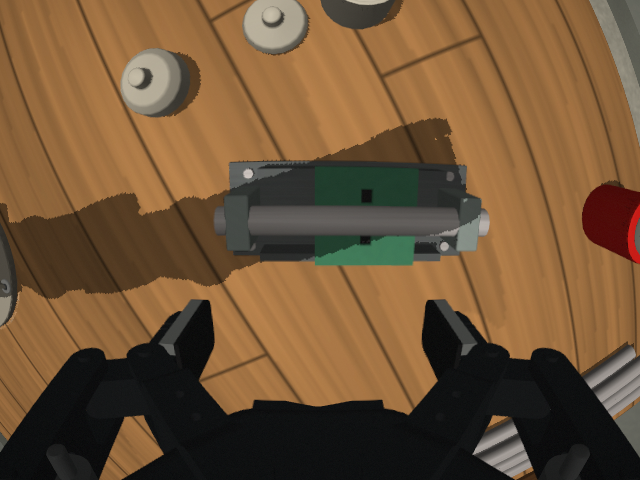

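The wrist view shows the station from above. The two dark slots are at about (367,196) and (365,240), in the middle of the green plate (columns 315–415) and on either side of the bar.

```bash
python3 - <<'E'
from h import *
from scipy.optimize import least_squares
k=dict(np.load("pics/w2k.npz"));d=np.load("pics/w2.npy");p=cv2.imread("pics/w2.png")[:,:,::-1].copy()
P=wpts(k,d).reshape(-1,3);hh=hsv(p).reshape(-1,3);ok=d.ravel()>0
a=np.radians(-27.3);ux=np.array([np.cos(a),np.sin(a)]);uy=np.array([-ux[1],ux[0]]);c0=np.array([.55,-.206])
X=(P[:,:2]-c0)@ux;Y=(P[:,:2]-c0)@uy;Z=P[:,2]
m=ok&(abs(X)<.085)&(abs(Y)<.02)&(Z>.055)&(Z<.08);print("bar n",m.sum())
s=least_squares(lambda q:np.hypot(Y[m]-q[0]-q[2]*X[m],Z[m]-q[1])-.0135,[0,.0585,0],loss='soft_l1',f_scale=.002).x;print("bar",s.round(4))
m=ok&(abs(Y)<.02)&(Z>.055)&(Z<.08)&(abs(X)<.16);print(" x ends",np.percentile(X[m],[.3,99.7]).round(4))
g=ok&(abs(X)<.1)&(abs(Y)<.07)&(hh[:,0]>55)&(hh[:,0]<95)&(hh[:,1]>60)
print(" green x",np.percentile(X[g],[1,99]).round(4),"y",np.percentile(Y[g],[1,99]).round(4),"z",np.median(Z[g]).round(4))
# slots: dark pixels, rays onto plate plane z=.045
v,u=np.indices(d.shape);dark=(hh[:,2].reshape(d.shape)<45)
n,l,st,ce=cv2.connectedComponentsWithStats((dark&(u>340)&(u<390)&(v>180)&(v<250)).astype(np.uint8),connectivity=4)
Q=wpts(k,np.ones(d.shape,np.float32));o=k["extrinsics"][:3,3];D=Q-o;t=(.045-o[2])/D[...,2];G=o+D*t[...,None]
for i in range(1,n):
    if st[i,4]<10:continue
    q=(G[l==i][:,:2]-c0);print("slot",st[i],"x",(q@ux).min().round(4),(q@ux).max().round(4),"y",(q@uy).min().round(4),(q@uy).max().round(4))
# same in top picture
kt=r.get_calibration("top");
E
python3 - <<'E'
from h import *
c0=np.array([.55,-.206]);a=np.radians(-27.3);ux=np.array([np.cos(a),np.sin(a)]);uy=np.array([-ux[1],ux[0]])
for c,b in (("top",(440,500,200,270)),("side",(300,420,160,215))):
    p=cv2.imread(f"pics/{c}0.png")[:,:,::-1].copy();k=r.get_calibration(c);V=hsv(p)[...,2]
    v,u=np.indices(V.shape);K,T=k["mtx"],k["extrinsics"]
    D=np.stack([(u-K[0,2])/K[0,0],(v-K[1,2])/K[1,1],np.ones(u.shape)],-1)@T[:3,:3].T;G=T[:3,3]+D*((.045-T[2,3])/D[...,2])[...,None]
    x=(G[...,:2]-c0)@ux;y=(G[...,:2]-c0)@uy
    m=(V<30)&(abs(x-.01)<.025)&(abs(y)<.035)
    n,l,st,ce=cv2.connectedComponentsWithStats(m.astype(np.uint8))
    for i in range(1,n):
        if st[i,4]>6:print(c,st[i],"x",x[l==i].min().round(4),x[l==i].max().round(4),"y",y[l==i].min().round(4),y[l==i].max().round(4))
E
python3 - <<'E'
from h import *
plan([.49,.175,.22],-9.5,8)
E
```

```text
bar n 5582
bar [-0.0009  0.0582 -0.0008]
 x ends [-0.1237  0.1235]
 green x [-0.0914  0.0586] y [-0.0467  0.0456] z 0.045
slot [361 189  12  14 156] x 0.0062 0.0164 y 0.0135 0.0257
slot [360 236  11   8  85] x 0.0065 0.0161 y -0.0258 -0.0189
tcp [ 0.5192 -0.1914  0.2392] yaw_y -27.27 tilt [-0.0006 -0.0008] turn 17.77
{'x': np.float64(0.039), 'y': np.float64(-0.0242), 'z': np.float64(0.0024), 'rz': np.float64(-2.22)}
{'x': np.float64(0.0399), 'y': np.float64(-0.0227), 'z': np.float64(0.0024), 'rz': np.float64(-2.22)}
{'x': np.float64(0.0408), 'y': np.float64(-0.0211), 'z': np.float64(0.0024), 'rz': np.float64(-2.22)}
{'x': np.float64(0.0416), 'y': np.float64(-0.0195), 'z': np.float64(0.0024), 'rz': np.float64(-2.22)}
{'x': np.float64(0.0423), 'y': np.float64(-0.0179), 'z': np.float64(0.0024), 'rz': np.float64(-2.22)}
{'x': np.float64(0.043), 'y': np.float64(-0.0163), 'z': np.float64(0.0024), 'rz': np.float64(-2.22)}
{'x': np.float64(0.0436), 'y': np.float64(-0.0146), 'z': np.float64(0.0024), 'rz': np.float64(-2.22)}
{'x': np.float64(0.0441), 'y': np.float64(-0.0129), 'z': np.float64(0.0024), 'rz': np.float64(-2.22)}
```

Slots are at about +11.5 mm along the bar, with the bar about 1 mm off my nominal line in the wrist view. Next I go over the block so the lug is measured by the same camera.

```bash
python3 -m jog '[{"fingers":0.085,"x":0.042,"y":-0.020,"z":0,"rx":0,"ry":0,"rz":-2.2},{"fingers":0.085,"x":0.043,"y":-0.018,"z":0,"rx":0,"ry":0,"rz":-2.2},{"fingers":0.085,"x":0.044,"y":-0.016,"z":0,"rx":0,"ry":0,"rz":-2.2},{"fingers":0.085,"x":0.044,"y":-0.015,"z":0,"rx":0,"ry":0,"rz":-2.2},{"fingers":0.085,"x":0.045,"y":-0.013,"z":0,"rx":0,"ry":0,"rz":-2.2},{"fingers":0.085,"x":0.046,"y":-0.011,"z":0,"rx":0,"ry":0,"rz":-2.2},{"fingers":0.085,"x":0.046,"y":-0.009,"z":0,"rx":0,"ry":0,"rz":-2.2},{"fingers":0.085,"x":0.047,"y":-0.007,"z":0,"rx":0,"ry":0,"rz":-2.3}]' && python3 -m jog '[{"fingers":0.085,"x":0,"y":0,"z":0,"rx":0,"ry":0,"rz":0},{"fingers":0.085,"x":0,"y":0,"z":0,"rx":0,"ry":0,"rz":0},{"fingers":0.085,"x":0,"y":0,"z":0,"rx":0,"ry":0,"rz":0}]'
cat > w.py <<'E'
from h import *
import sys
n=sys.argv[1]
o=r.get_obs();k=r.get_calibration("wrist");p,d=r.grab_frame("wrist")
M=R.from_rotvec(o["orientation"]).as_matrix()
print(o["clock"],np.round(o["tcp_pos"],4),"yaw",np.degrees(np.arctan2(M[1,1],M[0,1])).round(2),"tilt",M[:2,2].round(4))
cv2.imwrite(f"pics/{n}.png",p[:,:,::-1]);np.save(f"pics/{n}.npy",d)
H=hsv(p);P=wpts(k,d);m=(H[...,0]<14)&(H[...,1]>190)&(H[...,2]>110)&(d>0)
nn,l,s,ce=cv2.connectedComponentsWithStats(m.astype(np.uint8))
for i in range(1,nn):
    if s[i,4]<40:continue
    q=P[l==i];t=q[q[:,2]>np.percentile(q[:,2],98)-.006]
    print("orange",s[i],ce[i].round(0),"top n",len(t),"z",np.median(t[:,2]).round(4),[np.round(e,4) for e in cv2.minAreaRect(t[:,:2].astype(np.float32))])
q=P[(np.abs(P[...,2]-.04)<.004)&(d>0)&(np.hypot(P[...,0]-.537,P[...,1]-.183)<.07)]
print("block",[np.round(e,4) for e in cv2.minAreaRect(q[:,:2].astype(np.float32))],np.median(q[:,2]).round(4))
E
python3 w.py w3
```

```text
clock: 3.15
tcp_pos: [0.5366, 0.1836, 0.2392]
orientation: [2.399, 2.027, -0.001]
contact_force: [0.4, -0.1, 0.3]
grip_width: 0.0848
gripper_force: 0.0
clock: 3.52
tcp_pos: [0.5363, 0.1821, 0.2391]
orientation: [2.4, 2.026, -0.001]
contact_force: [-0.1, -0.6, 0.2]
grip_width: 0.0847
gripper_force: 0.0
3.525 [0.5363 0.1821 0.2391] yaw -9.67 tilt [-0.0001 -0.0012]
orange [417 210  14  20 133] [424. 220.] top n 133 z 0.0704 [array([0.6298, 0.169 ]), array([0.0176, 0.0066]), np.float64(58.5159)]
orange [314 213  13  32 384] [320. 229.] top n 378 z 0.1036 [array([0.5398, 0.1838]), array([0.025 , 0.0086]), np.float64(80.551)]
block [array([0.5395, 0.1836]), array([0.0845, 0.0603]), np.float64(80.4049)] 0.0399
```

View pics/w3.png

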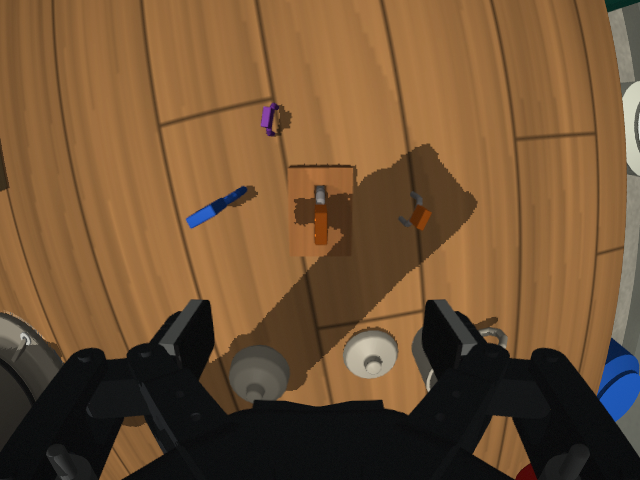

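The wrist view shows the target lug at (320,229), nearly centred between the fingers, with the small orange at (424,220), blue at (215,208) and purple at (270,120) clear of the fingers. Its top is at z=0.1036 here and about 0.103 in the other views, so I put the lug point at z≈0.0855. Descending with the fingers at 50 mm.

```bash
python3 -m jog '[{"fingers":0.05,"x":0.001,"y":0.001,"z":0.03,"rx":0,"ry":0,"rz":0},{"fingers":0.05,"x":0.001,"y":0.001,"z":0.04,"rx":0,"ry":0,"rz":0},{"fingers":0.05,"x":0,"y":0,"z":0.04,"rx":0,"ry":0,"rz":0},{"fingers":0.05,"x":0,"y":0,"z":0.02,"rx":0,"ry":0,"rz":0},{"fingers":0.05,"x":0,"y":0,"z":0.02,"rx":0,"ry":0,"rz":0},{"fingers":0.05,"x":0,"y":0,"z":0.012,"rx":0,"ry":0,"rz":0},{"fingers":0.05,"x":0,"y":0,"z":0.01,"rx":0,"ry":0,"rz":0},{"fingers":0.05,"x":0,"y":0,"z":0,"rx":0,"ry":0,"rz":0}]' 30 && python3 w.py w4
python3 - <<'E'
from h import *
plan([.5385,.1835,.067],-9.5,1)
E
```

```text
clock: 4.58
tcp_pos: [0.538, 0.1863, 0.067]
orientation: [-2.397, -2.031, 0.001]
contact_force: [0.1, 0.1, -0.9]
grip_width: 0.0503
gripper_force: 0.0
4.575 [0.538  0.1863 0.067 ] yaw -9.44 tilt [-0.0004 -0.0002]
orange [502 291  29  38 436] [517. 310.] top n 436 z 0.0702 [array([0.6298, 0.1689]), array([0.0189, 0.0081]), np.float64(59.6673)]
orange [ 307  324   30   67 1759] [321. 358.] top n 1757 z 0.1036 [array([0.5397, 0.1842]), array([0.0263, 0.0097]), np.float64(80.4685)]
block [array([0.5398, 0.1837]), array([0.0862, 0.0606]), np.float64(80.6377)] 0.0399
tcp [0.5383 0.1865 0.0675] yaw_y -9.44 tilt [0.0003 0.0001] turn -0.06
{'x': np.float64(-0.0029), 'y': np.float64(0.0006), 'z': np.float64(0.0005), 'rz': np.float64(0.06)}
```

View pics/w4.png

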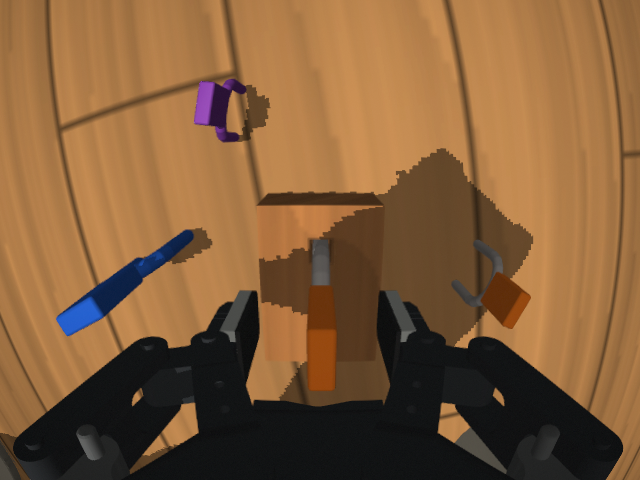

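The lug is at (321,358) between the pads at columns 257 and 380, about 1 mm right of centre. I trim the position and close.

```bash
python3 -m jog '[{"fingers":0.05,"x":-0.0025,"y":0.001,"z":0,"rx":0,"ry":0,"rz":0},{"fingers":0.03,"x":0,"y":0,"z":0,"rx":0,"ry":0,"rz":0},{"fingers":0.0,"x":0,"y":0,"z":0,"rx":0,"ry":0,"rz":0},{"fingers":0.0,"x":0,"y":0,"z":0,"rx":0,"ry":0,"rz":0},{"fingers":0.0,"x":0,"y":0,"z":0,"rx":0,"ry":0,"rz":0},{"fingers":0.0,"x":0,"y":0,"z":0,"rx":0,"ry":0,"rz":0}]' 60 && python3 w.py w5
```

```text
clock: 5.38
tcp_pos: [0.539, 0.1837, 0.0675]
orientation: [2.397, 2.031, 0.001]
contact_force: [0.1, -0.2, 3.6]
grip_width: 0.0097
gripper_force: 60.1
5.375 [0.539  0.1837 0.0675] yaw -9.45 tilt [0.0005 0.0001]
orange [500 287  29  37 443] [514. 305.] top n 442 z 0.0703 [array([0.6296, 0.169 ]), array([0.0183, 0.008 ]), np.float64(58.1895)]
orange [ 304  321   28   64 1699] [317. 352.] top n 1693 z 0.1035 [array([0.5398, 0.1843]), array([0.0265, 0.009 ]), np.float64(80.3551)]
block [array([0.5411, 0.1921]), array([0.0689, 0.0605]), np.float64(80.7272)] 0.0399
```

The lug is gripped at 9.7 mm opening and 60 N, centred within 1 mm. Tips are about 62 mm below the TCP. I lift straight out.

```bash
python3 -m jog '[{"fingers":0.0,"x":0,"y":0,"z":-0.008,"rx":0,"ry":0,"rz":0},{"fingers":0.0,"x":0,"y":0,"z":-0.012,"rx":0,"ry":0,"rz":0},{"fingers":0.0,"x":0,"y":0,"z":-0.015,"rx":0,"ry":0,"rz":0},{"fingers":0.0,"x":0,"y":0,"z":-0.02,"rx":0,"ry":0,"rz":0},{"fingers":0.0,"x":0,"y":0,"z":-0.03,"rx":0,"ry":0,"rz":0},{"fingers":0.0,"x":0,"y":0,"z":-0.03,"rx":0,"ry":0,"rz":0},{"fingers":0.0,"x":0,"y":0,"z":-0.01,"rx":0,"ry":0,"rz":0}]' 60
python3 - <<'E'
from h import *
print(r.get_obs()["grip_width"])
plan([.5586,-.2124,.19],-27.35,10)
E
```

```text
clock: 6.3
tcp_pos: [0.5398, 0.1843, 0.1952]
orientation: [2.396, 2.03, 0.006]
contact_force: [0.9, -0.0, -3.2]
grip_width: 0.0092
gripper_force: 59.6
0.009210179568074128
tcp [0.5398 0.1843 0.1952] yaw_y -9.45 tilt [0.0041 0.0014] turn -17.9
{'x': np.float64(-0.0388), 'y': np.float64(0.0084), 'z': np.float64(0.0005), 'rz': np.float64(1.79)}
{'x': np.float64(-0.0385), 'y': np.float64(0.0096), 'z': np.float64(0.0005), 'rz': np.float64(1.79)}
{'x': np.float64(-0.0382), 'y': np.float64(0.0108), 'z': np.float64(0.0005), 'rz': np.float64(1.79)}
{'x': np.float64(-0.0379), 'y': np.float64(0.012), 'z': np.float64(0.0005), 'rz': np.float64(1.79)}
{'x': np.float64(-0.0375), 'y': np.float64(0.0131), 'z': np.float64(0.0005), 'rz': np.float64(1.79)}
{'x': np.float64(-0.0371), 'y': np.float64(0.0143), 'z': np.float64(0.0005), 'rz': np.float64(1.79)}
{'x': np.float64(-0.0366), 'y': np.float64(0.0155), 'z': np.float64(0.0005), 'rz': np.float64(1.79)}
{'x': np.float64(-0.0361), 'y': np.float64(0.0166), 'z': np.float64(0.0005), 'rz': np.float64(1.79)}
{'x': np.float64(-0.0356), 'y': np.float64(0.0177), 'z': np.float64(0.0005), 'rz': np.float64(1.79)}
{'x': np.float64(-0.035), 'y': np.float64(0.0188), 'z': np.float64(0.0005), 'rz': np.float64(1.79)}
```

```bash
python3 -m jog '[{"fingers":0.0,"x":-0.039,"y":0.008,"z":0,"rx":0,"ry":0,"rz":1.8},{"fingers":0.0,"x":-0.0385,"y":0.0095,"z":0,"rx":0,"ry":0,"rz":1.8},{"fingers":0.0,"x":-0.038,"y":0.011,"z":0,"rx":0,"ry":0,"rz":1.8},{"fingers":0.0,"x":-0.038,"y":0.012,"z":0,"rx":0,"ry":0,"rz":1.8},{"fingers":0.0,"x":-0.0375,"y":0.013,"z":0,"rx":0,"ry":0,"rz":1.8},{"fingers":0.0,"x":-0.037,"y":0.0145,"z":0,"rx":0,"ry":0,"rz":1.8},{"fingers":0.0,"x":-0.0365,"y":0.0155,"z":0,"rx":0,"ry":0,"rz":1.8},{"fingers":0.0,"x":-0.036,"y":0.0165,"z":0,"rx":0,"ry":0,"rz":1.8}]' 60 && python3 -m jog '[{"fingers":0.0,"x":-0.0355,"y":0.018,"z":0,"rx":0,"ry":0,"rz":1.8},{"fingers":0.0,"x":-0.035,"y":0.019,"z":0,"rx":0,"ry":0,"rz":1.7},{"fingers":0.0,"x":0,"y":0,"z":0,"rx":0,"ry":0,"rz":0},{"fingers":0.0,"x":0,"y":0,"z":0,"rx":0,"ry":0,"rz":0},{"fingers":0.0,"x":0,"y":0,"z":0,"rx":0,"ry":0,"rz":0}]' 60
cat > s.py <<'E'
from h import *
from scipy.optimize import least_squares
import sys
a=np.radians(-27.35);ux=np.array([np.cos(a),np.sin(a)]);uy=np.array([-ux[1],ux[0]]);c0=np.array([.55,-.206])
def st():
    o=r.get_obs();M=R.from_rotvec(o["orientation"]).as_matrix();q=np.array(o["tcp_pos"][:2])-c0
    f=np.array(o["contact_force"])
    print("t",round(o["clock"],2),"tcp X",(q@ux).round(4),"Y",(q@uy).round(4),"z",round(o["tcp_pos"][2],4),"yaw",np.degrees(np.arctan2(M[1,1],M[0,1])).round(2),"tilt along x,y",(M[:2,2]@ux).round(4),(M[:2,2]@uy).round(4),"F x,y,z",(f[:2]@ux).round(1),(f[:2]@uy).round(1),f[2].round(1),"grip",round(o["grip_width"],4))
def look(n):
    k=r.get_calibration("wrist");p,d=r.grab_frame("wrist");cv2.imwrite(f"pics/{n}.png",p[:,:,::-1])
    P=wpts(k,d);H=hsv(p);X=(P[...,:2]-c0)@ux;Y=(P[...,:2]-c0)@uy;Z=P[...,2];ok=d>0
    m=ok&(abs(X)<.085)&(abs(Y)<.02)&(Z>.055)&(Z<.08)&(H[...,1]<60);
    s=least_squares(lambda q:np.hypot(Y[m]-q[0]-q[2]*X[m],Z[m]-q[1])-.0135,[0,.0585,0],loss='soft_l1',f_scale=.002).x;print("bar y,z,slope",s.round(4),m.sum())
    m=ok&(H[...,0]<14)&(H[...,1]>190)&(H[...,2]>90);t=np.c_[X[m],Y[m],Z[m]];t=t[t[:,2]>np.percentile(t[:,2],98)-.006]
    print("lug",[np.round(e,4) for e in cv2.minAreaRect(t[:,:2].astype(np.float32))],np.median(t[:,2]).round(4))
    g=ok&(H[...,0]>55)&(H[...,0]<95)&(H[...,1]>60)&(abs(Z-.045)<.004)&(abs(X)<.1)&(Y>.014);print("green x",np.percentile(X[g],[1,99]).round(4))
    o=k["extrinsics"][:3,3];D=wpts(k,np.ones_like(d))-o;G=o+D*((.045-o[2])/D[...,2])[...,None]
    x=(G[...,:2]-c0)@ux;y=(G[...,:2]-c0)@uy
    c=(H[...,2]<45)&(abs(x-.01)<.03)&(y>.012)&(y<.03)
    nn,l,q,_=cv2.connectedComponentsWithStats(c.astype(np.uint8))
    for i in range(1,nn):
        if q[i,4]>15:print("dark",q[i],x[l==i].min().round(4),x[l==i].max().round(4),y[l==i].min().round(4),y[l==i].max().round(4))
st()
if len(sys.argv)>1:look(sys.argv[1])
E
python3 s.py w6
```

```text
clock: 7.3
tcp_pos: [0.553, -0.1348, 0.192]
orientation: [-2.633, -1.713, 0.001]
contact_force: [1.1, 0.1, -1.4]
grip_width: 0.0092
gripper_force: 59.5
clock: 7.92
tcp_pos: [0.5577, -0.2114, 0.1922]
orientation: [-2.681, -1.636, -0.0]
contact_force: [-0.1, -0.9, -2.5]
grip_width: 0.0091
gripper_force: 59.4
t 7.92 tcp X 0.0093 Y -0.0013 z 0.1922 yaw -27.21 tilt along x,y -0.0005 0.0006 F x,y,z 0.3 -0.8 -2.5 grip 0.0091
bar y,z,slope [-0.0009  0.0581  0.    ] 7249
lug [array([ 0.0097, -0.0002]), array([0.0264, 0.0093]), np.float64(89.6903)] 0.2281
green x [-0.0357  0.0585]
dark [314 196  13  15 195] 0.0069 0.0164 0.0139 0.0252
```

View pics/w6.png

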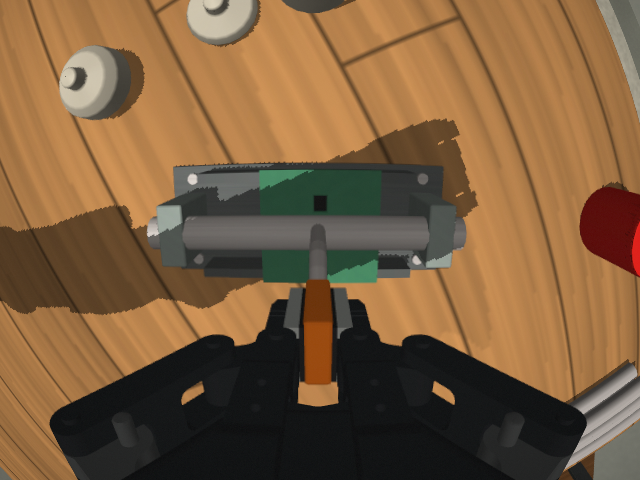

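The view shows the U-bolt held over the bar, with the far leg at (318,235) and the far slot at (320,203). The wrist camera measures both the lug and the slots, so I trim by −0.7 mm across and +2 mm along the bar, then go down to just above the bar top.

```bash
python3 -m jog '[{"fingers":0.0,"x":-0.0007,"y":0.002,"z":0.015,"rx":0,"ry":0,"rz":0},{"fingers":0.0,"x":0,"y":0,"z":0.02,"rx":0,"ry":0,"rz":0},{"fingers":0.0,"x":0,"y":0,"z":0.012,"rx":0,"ry":0,"rz":0},{"fingers":0.0,"x":0,"y":0,"z":0.005,"rx":0,"ry":0,"rz":0},{"fingers":0.0,"x":0,"y":0,"z":0,"rx":0,"ry":0,"rz":0},{"fingers":0.0,"x":0,"y":0,"z":0,"rx":0,"ry":0,"rz":0}]' 60 && python3 s.py w7
```

```text
clock: 8.72
tcp_pos: [0.5595, -0.2147, 0.1409]
orientation: [2.683, 1.633, 0.001]
contact_force: [-0.9, -0.1, -1.9]
grip_width: 0.0094
gripper_force: 59.5
t 8.72 tcp X 0.0124 Y -0.0033 z 0.1409 yaw -27.34 tilt along x,y 0.0011 0.0002 F x,y,z -0.7 -0.5 -1.9 grip 0.0094
bar y,z,slope [-0.0009  0.0581  0.0002] 10571
lug [array([ 0.0129, -0.0021]), array([0.0262, 0.0093]), np.float64(89.5165)] 0.1768
green x [-0.0356  0.0585]
dark [308 204  15  18 270] 0.0068 0.016 0.0142 0.0255
```

```bash
python3 -m jog '[{"fingers":0.0,"x":0.0012,"y":-0.0014,"z":0,"rx":0,"ry":0,"rz":0},{"fingers":0.0,"x":0,"y":0,"z":0,"rx":0,"ry":0,"rz":0},{"fingers":0.0,"x":0,"y":0,"z":0,"rx":0,"ry":0,"rz":0}]' 60 && python3 s.py w8
```

```text
clock: 9.15
tcp_pos: [0.5584, -0.2129, 0.1405]
orientation: [2.683, 1.633, 0.0]
contact_force: [-0.4, 0.1, -1.9]
grip_width: 0.0095
gripper_force: 59.5
t 9.15 tcp X 0.0106 Y -0.0022 z 0.1405 yaw -27.34 tilt along x,y 0.0003 0.0 F x,y,z -0.4 -0.1 -1.9 grip 0.0095
bar y,z,slope [-0.0009  0.0581  0.0005] 10583
lug [array([ 0.011 , -0.0013]), array([0.0262, 0.0093]), np.float64(89.5731)] 0.1763
green x [-0.0356  0.0584]
dark [311 206  15  18 269] 0.0068 0.016 0.014 0.0254
```

Aligned within 0.5 mm in both directions. I go down astride the bar to about 4 mm above the plate.

```bash
python3 -m jog '[{"fingers":0.0,"x":0.0003,"y":0.0003,"z":0.004,"rx":0,"ry":0,"rz":0},{"fingers":0.0,"x":0,"y":0,"z":0.004,"rx":0,"ry":0,"rz":0},{"fingers":0.0,"x":0,"y":0,"z":0.004,"rx":0,"ry":0,"rz":0},{"fingers":0.0,"x":0,"y":0,"z":0,"rx":0,"ry":0,"rz":0}]' 60 && python3 s.py && python3 -m jog '[{"fingers":0.0,"x":0,"y":0,"z":0.006,"rx":0,"ry":0,"rz":0},{"fingers":0.0,"x":0,"y":0,"z":0.006,"rx":0,"ry":0,"rz":0},{"fingers":0.0,"x":0,"y":0,"z":0.005,"rx":0,"ry":0,"rz":0},{"fingers":0.0,"x":0,"y":0,"z":0,"rx":0,"ry":0,"rz":0},{"fingers":0.0,"x":0,"y":0,"z":0,"rx":0,"ry":0,"rz":0}]' 60 && python3 s.py
```

```text
clock: 9.7
tcp_pos: [0.5584, -0.2127, 0.1277]
orientation: [-2.683, -1.633, 0.001]
contact_force: [0.2, -1.2, -2.0]
grip_width: 0.0093
gripper_force: 59.5
t 9.7 tcp X 0.0105 Y -0.0021 z 0.1277 yaw -27.34 tilt along x,y -0.001 -0.0001 F x,y,z 0.7 -1.0 -2.0 grip 0.0093
clock: 10.32
tcp_pos: [0.5589, -0.2128, 0.1114]
orientation: [2.683, 1.633, 0.0]
contact_force: [0.0, -0.4, -1.7]
grip_width: 0.0091
gripper_force: 59.5
t 10.32 tcp X 0.011 Y -0.0019 z 0.1114 yaw -27.34 tilt along x,y 0.0001 0.0 F x,y,z 0.2 -0.4 -1.7 grip 0.0091
```

The legs are astride the bar with no contact. I feel for the slots in 1.5 mm steps.

```bash
python3 -m jog '[{"fingers":0.0,"x":0,"y":0,"z":0.0015,"rx":0,"ry":0,"rz":0},{"fingers":0.0,"x":0,"y":0,"z":0.0015,"rx":0,"ry":0,"rz":0},{"fingers":0.0,"x":0,"y":0,"z":0.0015,"rx":0,"ry":0,"rz":0},{"fingers":0.0,"x":0,"y":0,"z":0,"rx":0,"ry":0,"rz":0}]' 60 && python3 s.py && python3 -m jog '[{"fingers":0.0,"x":0,"y":0,"z":0.0015,"rx":0,"ry":0,"rz":0},{"fingers":0.0,"x":0,"y":0,"z":0,"rx":0,"ry":0,"rz":0}]' 60 && python3 s.py
```

```text
clock: 10.82
tcp_pos: [0.5586, -0.2127, 0.1066]
orientation: [-2.683, -1.633, 0.0]
contact_force: [0.6, 0.2, -1.0]
grip_width: 0.0095
gripper_force: 59.5
t 10.82 tcp X 0.0107 Y -0.002 z 0.1066 yaw -27.35 tilt along x,y -0.0003 -0.0001 F x,y,z 0.5 0.5 -1.0 grip 0.0095
clock: 11.08
tcp_pos: [0.5587, -0.2127, 0.1052]
orientation: [-2.683, -1.633, 0.0]
contact_force: [-0.5, -0.4, -1.9]
grip_width: 0.0087
gripper_force: 59.5
t 11.07 tcp X 0.0108 Y -0.002 z 0.1052 yaw -27.34 tilt along x,y -0.0001 -0.0 F x,y,z -0.2 -0.6 -1.9 grip 0.0087
```

```bash
python3 -m jog '[{"fingers":0.0,"x":0,"y":0,"z":0.0015,"rx":0,"ry":0,"rz":0},{"fingers":0.0,"x":0,"y":0,"z":0.0015,"rx":0,"ry":0,"rz":0},{"fingers":0.0,"x":0,"y":0,"z":0,"rx":0,"ry":0,"rz":0}]' 60 && python3 s.py && python3 -m jog '[{"fingers":0.0,"x":0,"y":0,"z":0.0015,"rx":0,"ry":0,"rz":0},{"fingers":0.0,"x":0,"y":0,"z":0.001,"rx":0,"ry":0,"rz":0},{"fingers":0.0,"x":0,"y":0,"z":0,"rx":0,"ry":0,"rz":0}]' 60 && python3 s.py
```

```text
clock: 11.45
tcp_pos: [0.5586, -0.2127, 0.1021]
orientation: [-2.683, -1.633, 0.0]
contact_force: [-0.4, 0.9, -2.4]
grip_width: 0.0095
gripper_force: 59.5
t 11.45 tcp X 0.0108 Y -0.002 z 0.1021 yaw -27.35 tilt along x,y -0.0003 -0.0 F x,y,z -0.8 0.6 -2.4 grip 0.0095
clock: 11.82
tcp_pos: [0.5587, -0.2127, 0.0997]
orientation: [-2.683, -1.633, 0.0]
contact_force: [-0.7, 0.3, -2.9]
grip_width: 0.0092
gripper_force: 59.5
t 11.82 tcp X 0.0108 Y -0.002 z 0.0997 yaw -27.34 tilt along x,y -0.0002 -0.0001 F x,y,z -0.8 -0.0 -2.9 grip 0.0092
```

No resistance 7 mm below the plate top, so both legs are in the slots. Now I push the keeper with a firmer grip.

```bash
python3 -m jog '[{"fingers":0.0,"x":0,"y":0,"z":0.001,"rx":0,"ry":0,"rz":0},{"fingers":0.0,"x":0,"y":0,"z":0.0015,"rx":0,"ry":0,"rz":0},{"fingers":0.0,"x":0,"y":0,"z":0.0015,"rx":0,"ry":0,"rz":0},{"fingers":0.0,"x":0,"y":0,"z":0,"rx":0,"ry":0,"rz":0}]' 90 && python3 s.py && python3 -m jog '[{"fingers":0.0,"x":0,"y":0,"z":0.002,"rx":0,"ry":0,"rz":0},{"fingers":0.0,"x":0,"y":0,"z":0.002,"rx":0,"ry":0,"rz":0},{"fingers":0.0,"x":0,"y":0,"z":0,"rx":0,"ry":0,"rz":0}]' 90 && python3 s.py
```

```text
clock: 12.32
tcp_pos: [0.5591, -0.2128, 0.0966]
orientation: [2.683, 1.633, 0.001]
contact_force: [-1.4, 0.4, 4.9]
grip_width: 0.0086
gripper_force: 90.9
t 12.32 tcp X 0.0112 Y -0.0019 z 0.0966 yaw -27.34 tilt along x,y 0.0008 -0.0 F x,y,z -1.5 -0.3 4.9 grip 0.0086
clock: 12.7
tcp_pos: [0.5591, -0.2128, 0.0925]
orientation: [2.683, 1.633, 0.001]
contact_force: [-1.5, 0.6, 4.1]
grip_width: 0.0089
gripper_force: 90.9
t 12.7 tcp X 0.0112 Y -0.0019 z 0.0925 yaw -27.35 tilt along x,y 0.0008 -0.0 F x,y,z -1.7 -0.2 4.1 grip 0.0089
```

```bash
python3 -m jog '[{"fingers":0.0,"x":0,"y":0,"z":0.0015,"rx":0,"ry":0,"rz":0},{"fingers":0.0,"x":0,"y":0,"z":0.0015,"rx":0,"ry":0,"rz":0},{"fingers":0.0,"x":0,"y":0,"z":0.0015,"rx":0,"ry":0,"rz":0},{"fingers":0.0,"x":0,"y":0,"z":0.0015,"rx":0,"ry":0,"rz":0},{"fingers":0.0,"x":0,"y":0,"z":0.0015,"rx":0,"ry":0,"rz":0},{"fingers":0.0,"x":0,"y":0,"z":0,"rx":0,"ry":0,"rz":0}]' 90 && python3 s.py && python3 -m jog '[{"fingers":0.0,"x":0,"y":0,"z":0.001,"rx":0,"ry":0,"rz":0},{"fingers":0.0,"x":0,"y":0,"z":0.001,"rx":0,"ry":0,"rz":0},{"fingers":0.0,"x":0,"y":0,"z":0,"rx":0,"ry":0,"rz":0}]' 90 && python3 s.py
```

```text
clock: 13.45
tcp_pos: [0.5591, -0.2129, 0.0849]
orientation: [2.683, 1.633, 0.001]
contact_force: [-2.0, 1.1, 5.0]
grip_width: 0.0093
gripper_force: 90.9
t 13.45 tcp X 0.0112 Y -0.0019 z 0.0849 yaw -27.35 tilt along x,y 0.0007 -0.0 F x,y,z -2.3 0.1 5.0 grip 0.0093
clock: 13.82
tcp_pos: [0.5591, -0.2128, 0.0829]
orientation: [2.683, 1.633, 0.001]
contact_force: [-1.1, 0.9, 5.0]
grip_width: 0.0087
gripper_force: 90.9
t 13.82 tcp X 0.0112 Y -0.0019 z 0.0829 yaw -27.35 tilt along x,y 0.0007 0.0 F x,y,z -1.4 0.3 5.0 grip 0.0087
```

Now 0.5 mm steps, watching for the rise.

```bash
for i in 1; do python3 -m jog '[{"fingers":0.0,"x":0,"y":0,"z":0.0005,"rx":0,"ry":0,"rz":0},{"fingers":0.0,"x":0,"y":0,"z":0.0005,"rx":0,"ry":0,"rz":0},{"fingers":0.0,"x":0,"y":0,"z":0,"rx":0,"ry":0,"rz":0}]' 90 >/dev/null; done; python3 s.py; python3 -m jog '[{"fingers":0.0,"x":0,"y":0,"z":0.0005,"rx":0,"ry":0,"rz":0},{"fingers":0.0,"x":0,"y":0,"z":0,"rx":0,"ry":0,"rz":0}]' 90 >/dev/null; python3 s.py;  python3 -m jog '[{"fingers":0.0,"x":0,"y":0,"z":0.0004,"rx":0,"ry":0,"rz":0},{"fingers":0.0,"x":0,"y":0,"z":0,"rx":0,"ry":0,"rz":0}]' 90 >/dev/null; python3 s.py
```

```text
t 14.2 tcp X 0.0112 Y -0.0019 z 0.0819 yaw -27.35 tilt along x,y 0.0007 0.0 F x,y,z -1.3 -0.3 5.0 grip 0.0088
t 14.45 tcp X 0.0112 Y -0.0019 z 0.0814 yaw -27.35 tilt along x,y 0.0007 -0.0 F x,y,z -1.7 -1.0 4.7 grip 0.0088
t 14.7 tcp X 0.0112 Y -0.0019 z 0.0812 yaw -27.35 tilt along x,y 0.0008 -0.0 F x,y,z -1.8 -0.6 7.1 grip 0.0089
```

```bash
python3 -m jog '[{"fingers":0.0,"x":0,"y":0,"z":0.0003,"rx":0,"ry":0,"rz":0},{"fingers":0.0,"x":0,"y":0,"z":0,"rx":0,"ry":0,"rz":0}]' 90 >/dev/null; python3 s.py;  python3 -m jog '[{"fingers":0.0,"x":0,"y":0,"z":0.0003,"rx":0,"ry":0,"rz":0},{"fingers":0.0,"x":0,"y":0,"z":0,"rx":0,"ry":0,"rz":0}]' 90 >/dev/null; python3 s.py
```

```text
t 14.95 tcp X 0.0113 Y -0.0019 z 0.0811 yaw -27.35 tilt along x,y 0.0009 -0.0001 F x,y,z -3.1 -0.4 9.7 grip 0.0086
t 15.2 tcp X 0.0113 Y -0.0019 z 0.0811 yaw -27.35 tilt along x,y 0.001 -0.0001 F x,y,z -3.2 -0.4 10.3 grip 0.0089
```

```bash
python3 -m jog '[{"fingers":0.0,"x":0,"y":0,"z":0.0006,"rx":0,"ry":0,"rz":0},{"fingers":0.0,"x":0,"y":0,"z":0,"rx":0,"ry":0,"rz":0}]' 90 >/dev/null; python3 s.py w9
```

```text
t 15.45 tcp X 0.0113 Y -0.0019 z 0.081 yaw -27.35 tilt along x,y 0.0011 -0.0003 F x,y,z -5.2 -1.0 14.5 grip 0.0086
bar y,z,slope [-0.0008  0.0582  0.0008] 16379
lug [array([ 0.0115, -0.001 ]), array([0.0269, 0.0096]), np.float64(89.0665)] 0.1168
green x [-0.0355  0.0583]
dark [307 228   4  21  48] 0.0065 0.0081 0.0151 0.0254
dark [325 228   2  21  30] 0.0155 0.0161 0.0151 0.0254
```

Run:
```python
import cv2
p=cv2.imread("pics/w9.png");cv2.imwrite("pics/w9c.png",cv2.resize(p[180:460,180:460],None,fx=2,fy=2))
```

```text
(no output)
```

View pics/w9c.png

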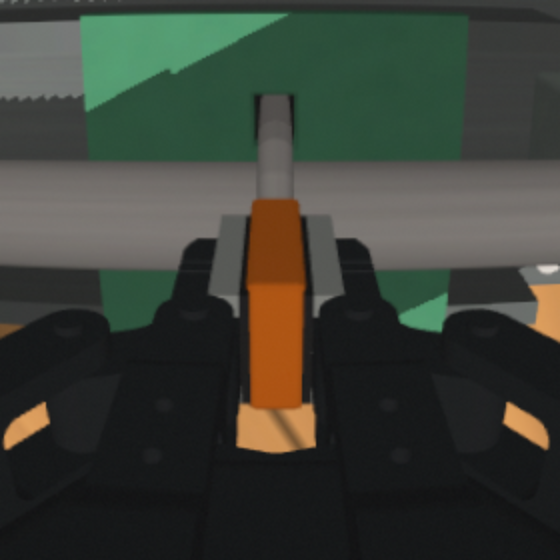

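The crop shows the leg through the far slot at (275,120) and the crown on the bar. The lug point is at 0.0988 m against 0.099 expected, with 14.5 N at home. I ease the push, open the fingers and retreat upward.

```bash
python3 -m jog '[{"fingers":0.0,"x":0,"y":0,"z":-0.001,"rx":0,"ry":0,"rz":0},{"fingers":0.03,"x":0,"y":0,"z":0,"rx":0,"ry":0,"rz":0},{"fingers":0.05,"x":0,"y":0,"z":0,"rx":0,"ry":0,"rz":0},{"fingers":0.05,"x":0,"y":0,"z":0,"rx":0,"ry":0,"rz":0},{"fingers":0.05,"x":0,"y":0,"z":0,"rx":0,"ry":0,"rz":0}]' 30 && python3 s.py && python3 -m jog '[{"fingers":0.05,"x":0,"y":0,"z":-0.01,"rx":0,"ry":0,"rz":0},{"fingers":0.05,"x":0,"y":0,"z":-0.03,"rx":0,"ry":0,"rz":0},{"fingers":0.05,"x":0,"y":0,"z":-0.04,"rx":0,"ry":0,"rz":0},{"fingers":0.05,"x":0,"y":0,"z":-0.03,"rx":0,"ry":0,"rz":0},{"fingers":0.05,"x":0,"y":0,"z":0,"rx":0,"ry":0,"rz":0},{"fingers":0.05,"x":0,"y":0,"z":0,"rx":0,"ry":0,"rz":0}]' && python3 s.py w10
python3 - <<'E'
from h import *
for c in ("side","top"):
    p,d=r.grab_frame(c);cv2.imwrite(f"pics/{c}9.png",p[:,:,::-1])
    for t in ["ubolt_lug","mug","jar","lid"]:print(c,t,[(round(x["score"],2),np.round(x["xyz"],3).tolist()) for x in r.landmark_of(t,c)][:4])
E
```

```text
clock: 16.12
tcp_pos: [0.5587, -0.2128, 0.08]
orientation: [-2.683, -1.633, 0.0]
contact_force: [-0.2, -0.1, 0.4]
grip_width: 0.0498
gripper_force: 0.0
t 16.12 tcp X 0.0108 Y -0.002 z 0.08 yaw -27.35 tilt along x,y -0.0002 -0.0 F x,y,z -0.1 -0.2 0.4 grip 0.0498
clock: 16.88
tcp_pos: [0.5583, -0.2127, 0.19]
orientation: [-2.683, -1.633, 0.001]
contact_force: [0.8, 0.3, -0.1]
grip_width: 0.0498
gripper_force: 0.0
t 16.88 tcp X 0.0105 Y -0.0021 z 0.19 yaw -27.34 tilt along x,y -0.0004 -0.0002 F x,y,z 0.6 0.6 -0.1 grip 0.0498
bar y,z,slope [-0.0008  0.0582  0.0004] 7527
lug [array([ 0.0118, -0.0007]), array([0.0087, 0.0253]), np.float64(0.0531)] 0.1171
green x [-0.0356  0.0584]
dark [312 195   5  14  30] 0.0066 0.0097 0.015 0.0253
dark [321 195   4  11  16] 0.0136 0.016 0.0173 0.0253
side ubolt_lug [(0.89, [0.557, -0.213, 0.101]), (0.74, [0.507, 0.276, 0.053]), (0.58, [0.632, 0.167, 0.057]), (0.58, [0.442, 0.209, 0.08])]
side mug [(0.79, [0.657, -0.007, 0.002]), (0.67, [0.535, 0.187, -0.003])]
side jar [(0.86, [0.438, 0.004, 0.001])]
side lid [(0.97, [0.57, -0.003, 0.005])]
top ubolt_lug [(0.68, [0.629, 0.168, 0.06]), (0.66, [0.506, 0.28, 0.054]), (0.62, [0.448, 0.206, 0.086]), (0.6, [0.556, -0.215, 0.102])]
top mug [(0.96, [0.659, -0.007, 0.001])]
top jar [(0.58, [0.436, 0.002, 0.003])]
top lid [(0.77, [0.569, 0.003, 0.002])]
```

The lug top is at 0.1171, so the lug point stayed at 0.099 after release. The mug, jar and lid are where they were. Handing in.

```bash
python3 -c "
from bench import r
print(r.hand_in())"
```

```text
the job is handed in; nothing more can be done
None
```

The U-bolt is home on the bar with both legs through the green plate's slots (lug point at 0.099 m, wrist reading about 15 N at most when checked), released, with the mug, jar and lid undisturbed, and the job was handed in after about 17 s; no verdict came back.

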